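Find the pitch leaf for the clamp spindle

ROBOT

A 6-joint arm with a two-finger parallel gripper is mounted at the origin on the work surface. World frame = base frame: x ahead of the robot, y to its left, z up, the work surface at z = 0. Lengths are in m, angles in rad, forces in N, time in s.
With the tool pointing down it reaches from about 0.35 to 0.775 m from the base axis. Payload 7.3 kg.
Tool frame: the origin (TCP) lies at the centre of the arm's flange, where the gripper is bolted on; the fingertips stand 178 mm ahead of it and the grasp point (between the pads) lies 159 mm ahead of it (tip_extent is the distance from the TCP to the fingertips, in m); z points along the fingers, y is the line along which they close (so a half turn about z gives the same grasp; the last joint's range is limited). The gripper opens to 92 mm and grips with 3 to 60 N. Pads are 19 mm wide; open, the fingers measure 130 mm over their backs; the gripper's body (75 mm by 190 mm) begins 47 mm behind the grasp point.
Start: joints at [1.182, 0.342, 1.524, -0, 1.275, -0.146], TCP at [0.126, 0.51, 0.405] pointing down, gripper open.
Joint ranges: [-2.53, 2.53], [-0.77, 2.02], [0.04, 2.7], [-1, 4.14], [0.28, 2.66], [-3.11, 3.11]. Speed limits (rad/s): [2.57, 2.57, 3.14, 3.14, 3.14, 3.14].

INTERFACE

Orientations are given as [roll, pitch, yaw] about the fixed x, y, z axes, in that order (R = Rz(yaw) Ry(pitch) Rx(roll)).
In Python, from cell import * gives the robot as it stands.
- The arm moves only by the tool arm_command, never from a script. Its arguments are lists of equal length, an entry for each row: "xyz": the shift along the world's x, y, z in mm, a list of three; "spin": the turn about the world's z in degrees. In form: {"xyz": [[tx, ty, tz], ...], "spin": [spin, ...]}. A call has 1 to 20 rows; each row shifts and turns the commanded pose from where the row before left it; what a row does not reach is not made up. A row lasts 1/10 s, in which the tool goes at most 50 mm and 8.59 degrees, less where a joint would pass 70% of its speed; a pose out of reach is approached as far as the arm can. A call with a gripper value outside its range is refused whole. "jaw" is the opening, from -1 (shut) to 1 (fully open), set as the call begins (left out, the last holds). The fingers move at their own pace and stop on an object; "squeeze" is the grip in N (left out, the last holds). Time passes only in rows, so rows that do not move let the fingers close. It gives the time, the measured TCP pose, the force, the opening and the grip force at its end, in the units of the state.
- observe(): the state, without advancing time (a new reading comes with each control period).
- read_camera(name): name is "scene" or "top" or "wrist"; returns a dict with "img" (420x560x3 uint8, red, green, blue), "depth" (420x560 float32, m along the optical axis (not along the pixel's ray), 0 where there is no reading), "fx", "fy", "cx", "cy" (pixels), "world_from_camera" (4x4, takes a point from camera to world coordinates). Camera axes: x right, y up, looking along -z (the intrinsics and any distortion apply to the point x, -y, -z); pixel columns grow to the right and rows downward; lengths in m; the calibration is good to about 2 mm. A picture is of the moment at which its call begins.
- hand_in(): hands the job in; it is judged then, once.
The state is a dict: "time": time; "qpos": joint angles; "qvel": joint speeds; "joint_efforts": joint torques, N m; "tool_pos": TCP position; "tool_rot": TCP orientation; "contact_force": force on the tool from outside, world axes, zero at the start; "torque": the same for the moment, N m; "opening": finger opening in m; "grip_force": force on a finger pad.
Only numpy, scipy, OpenCV 4.12 (cv2) and the standard library are available. Lean on these libraries where they do the work, as an engineer would, in place of code of your own. Each camera call takes 0.05 s, during which the arm holds its last target. There are 200 camera calls.

TASK

Find which of the three pitch-comb leaves (red, yellow or blue grip) matches the thread of the clamp spindle in the red saddles: set a leaf astride it near the middle of the thread, press it only lightly by its sprung grip and feel along the thread whether the teeth drop in. Press the leaf that fits home into the thread and leave it there, fully meshed, upright and let go, with the other two standing upright on the bench; disturb nothing else.

Things in the scene. Friction and masses are not known exactly. Their poses are not given: they have to be found in the camera images.
- rack: Fixed plywood rack, 230 x 210 mm, 10 mm thick, holding 3 level steel spindles 80 mm apart in pairs of saddle blocks. Origin on the bench under the middle of the red bay; y along the spindles, x to the grey bays, z up. The spindles have 8, 9 and 10 mm pitch: which lies in which bay varies, and so does where the crests lie along y. They cannot move or turn.
- red_bay (a point): The spindle to gauge lies in the RED saddles, nearest the robot. Point on its axis, 55 mm above the bench, half way along; axes as the rack. Every spindle: 36 mm over flat crests, thread 4.4 mm deep, flanks 70 deg steep, threaded from -64 to +64 mm along y; the saddles stand beyond +-83 mm, up to 4 mm above the axis.
- leaf_red: Loose comb leaf, 8 mm pitch, red grip. Steel comb 70 mm long (y), 10 mm thick (x), 7 teeth 4 mm high pointing down. Its saddle, 51 wide (x) x 36 mm (y), has two 5 mm cheeks, inner faces 20.5 mm from the middle, to straddle a spindle. Origin: middle of the land between the teeth, z up. Cheeks reach down to z = -24 mm; it starts standing on them, upright on the bench.
- leaf_yellow: As the red leaf (same size, axes, origin) but 9 mm pitch, yellow grip. On a thread any leaf's origin is 18 mm above the spindle axis when fully meshed, but 22 mm with teeth on crests: wrong pitch, or right pitch not in step. Slid along the thread, the right leaf drops in once per pitch, within about 1.8 mm of in step; a wrong one at most rocks down 1-2 mm at one end.
- leaf_blue: As the red leaf (same size, axes, origin) but 10 mm pitch, blue grip. Every leaf weighs about 0.2 kg (varies by 20%), may be set on the thread either way round; once meshed it has +-0.4 mm play along y. Top of saddle z = +7 mm, of comb plate +14 mm.
- grip_red (a joint): Sprung red grip of the red leaf: block 12 mm (x, grasp across this) x 40 mm (y), from z = +26 to +56 mm over the leaf's origin when up. Value in m: 0 = up (as when lifted or free), grows as it is pushed down to the comb, stop at 0.014. Spring 3 N at 0 plus 0.8 N per mm: it tells how hard the comb is pressed.
- grip_yellow (a joint): Sprung yellow grip of the yellow leaf, as the red one. With the hand kept at one height, the value falls by 4 mm as the comb drops from the crests into full mesh. Grasp about z = +44 mm.
- grip_blue (a joint): Sprung blue grip of the blue leaf, as the red one. On every leaf more than 0.0115 (about 12 N) is pressing too hard.
- tub: White plastic tub, open, 110 x 110 x 75 mm high, origin under its middle. Bystander.
- casting: Loose plaster casting, 100 x 160 x 67 mm high, origin under its middle. Bystander.
- trowel: Small spatula lying on the bench. Bystander.
Mind the look-alikes: they are no part of the job. What is shaped like the leaf_yellow but green or purple is not meant.

How it is judged:
On the way:
1. a leaf is pressed lightly by its grip (grip down more than 1 mm) while its teeth are fully in the thread of the red-saddle spindle (((z of leaf_red in the frame of red_bay between 0.015 and 0.0196 m and x of leaf_red in the frame of red_bay between -0.005 and 0.005 m and y of leaf_red in the frame of red_bay between -0.03 and 0.03 m and value of joint grip_red above 0.001 m) or (z of leaf_yellow in the frame of red_bay between 0.015 and 0.0196 m and x of leaf_yellow in the frame of red_bay between -0.005 and 0.005 m and y of leaf_yellow in the frame of red_bay between -0.03 and 0.03 m and value of joint grip_yellow above 0.001 m) or (z of leaf_blue in the frame of red_bay between 0.015 and 0.0196 m and x of leaf_blue in the frame of red_bay between -0.005 and 0.005 m and y of leaf_blue in the frame of red_bay between -0.03 and 0.03 m and value of joint grip_blue above 0.001 m))), for 0.2 s.
At the end, for the whole second after the job is handed in: One leaf meshed on the red-saddle spindle: origin 15-19.6 mm above its axis, within 5 mm across and 30 mm along of its middle, yaw within 0.12 rad, tilt under 0.2 rad, at rest, let go. Other two stand on the bench: origin below 28 mm, tilt under 0.08 rad, at rest (((z of leaf_red in the frame of red_bay between 0.015 and 0.0196 m and x of leaf_red in the frame of red_bay between -0.005 and 0.005 m and y of leaf_red in the frame of red_bay between -0.03 and 0.03 m and angle between the y axis of leaf_red and the y axis of red_bay, either way round below 0.12 rad and angle between leaf_red's own z axis and vertical below 0.2 rad and linear speed of each of leaf_red, leaf_yellow, leaf_blue below 0.01 m/s and height (world z) of each of leaf_yellow, leaf_blue below 0.028 m and angle between each of leaf_yellow, leaf_blue's own z axis and vertical below 0.08 rad) or (z of leaf_yellow in the frame of red_bay between 0.015 and 0.0196 m and x of leaf_yellow in the frame of red_bay between -0.005 and 0.005 m and y of leaf_yellow in the frame of red_bay between -0.03 and 0.03 m and angle between the y axis of leaf_yellow and the y axis of red_bay, either way round below 0.12 rad and angle between leaf_yellow's own z axis and vertical below 0.2 rad and linear speed of each of leaf_yellow, leaf_red, leaf_blue below 0.01 m/s and height (world z) of each of leaf_red, leaf_blue below 0.028 m and angle between each of leaf_red, leaf_blue's own z axis and vertical below 0.08 rad) or (z of leaf_blue in the frame of red_bay between 0.015 and 0.0196 m and x of leaf_blue in the frame of red_bay between -0.005 and 0.005 m and y of leaf_blue in the frame of red_bay between -0.03 and 0.03 m and angle between the y axis of leaf_blue and the y axis of red_bay, either way round below 0.12 rad and angle between leaf_blue's own z axis and vertical below 0.2 rad and linear speed of each of leaf_blue, leaf_red, leaf_yellow below 0.01 m/s and height (world z) of each of leaf_red, leaf_yellow below 0.028 m and angle between each of leaf_red, leaf_yellow's own z axis and vertical below 0.08 rad))); the robot touches nothing.
It fails at once if a leaf is pressed too hard: its sprung grip is pushed down more than 11.5 mm (about 12 N) (value of joint any of grip_red, grip_yellow, grip_blue above 0.0115 m).
It fails at once if the tub, the plaster casting or the trowel is moved more than 15 mm (distance of any of tub, casting, trowel from where it was at the start of the episode above 0.015 m).
It fails at once if a leaf is tipped over (angle between any of leaf_red, leaf_yellow, leaf_blue's own z axis and vertical above 0.8 rad).
It also fails if it takes over 72 s, if anything falls off the work surface, if the arm or the gripper's body presses on something with over 40 N, if the wrist force passes 120 N, or if a joint passes its speed limit or range.

## Working session

There is one attempt and no reset: what is moved stays moved. The work goes in short steps, Python scripts to look and compute and a tool call to move; the robot and the scene stay as the last step left them, time stands still between calls to the robot, and variables do not carry over. Pictures are saved under pics/ and viewed, at most 10 in all, crops included, and the job is handed in when it is done.

Besides the shell and the picture viewer there is one more tool, called after "Request:" by a JSON object that holds its "method" and its "body". arm_command: Moves the arm, as the interface text tells. Its arguments: {"type":"object","properties":{"xyz":{"type":"array","items":{"type":"array","items":{"type":"number"}}},"spin":{"type":"array","items":{"type":"number"}},"jaw":{"type":"number"},"squeeze":{"type":"number"}},"required":["xyz","spin"]}

```bash
mkdir -p pics; ls
cat > h.py <<'E'
from cell import *
import numpy as np, cv2
def cam(n):
    c=read_camera(n); return c
def cloud(c):
    d=c["depth"]; v,u=np.mgrid[0:d.shape[0],0:d.shape[1]]
    X=(u-c["cx"])/c["fx"]*d; Y=-(v-c["cy"])/c["fy"]*d
    P=np.stack([X,Y,-d,np.ones_like(d)],-1)@np.array(c["world_from_camera"]).T
    return P[...,:3]
E
python3 - <<'E'
from h import *
c=cam("top"); np.savez("top.npz",img=c["img"],P=cloud(c)); cv2.imwrite("pics/top.png",cv2.resize(c["img"][...,::-1],(784,588)))
c2=cam("scene"); np.savez("scene.npz",img=c2["img"],P=cloud(c2)); cv2.imwrite("pics/scene.png",cv2.resize(c2["img"][...,::-1],(784,588)))
print(c["world_from_camera"],c["fx"],c2["world_from_camera"]); print(observe())
E
```

```text
pics
[[ 0.03208015  0.97646905 -0.21325821  0.21315396]
 [-0.99944755  0.03319467  0.00164653  0.018547  ]
 [ 0.00868682  0.21308757  0.97699449  1.38323544]
 [ 0.          0.          0.          1.        ]] 471.8196078025523 [[-0.40458425 -0.52332209  0.74996372  1.48263873]
 [ 0.91424836 -0.21219396  0.34514296  0.48297567]
 [-0.02148316  0.8252925   0.56429669  0.83491252]
 [ 0.          0.          0.          1.        ]]
{'time': 0.1, 'qpos': array([ 1.18199672e+00,  3.42641223e-01,  1.52491158e+00, -2.03692035e-05,
        1.27537549e+00, -1.46020491e-01]), 'qvel': array([ 3.81539665e-04, -1.11245406e-03, -3.62178813e-03, -2.26082786e-03,
        1.27914801e-03, -7.28667606e-05]), 'joint_efforts': array([ 2.17971479e-03, -4.31993115e+01, -2.44697535e+01,  7.20071350e-02,
        5.25620522e-02, -7.40709766e-05]), 'tool_pos': array([0.12615756, 0.50949696, 0.40412389]), 'tool_rot': array([-3.14026840e+00, -1.75065805e-04,  2.89881937e+00]), 'contact_force': array([ 0.11203716,  0.05557264, -1.03208482]), 'torque': array([ 0.04418887, -0.01190872, -0.00796958]), 'grip_force': 0.0, 'opening': 0.09197624772399057}
```

View pics/top.png

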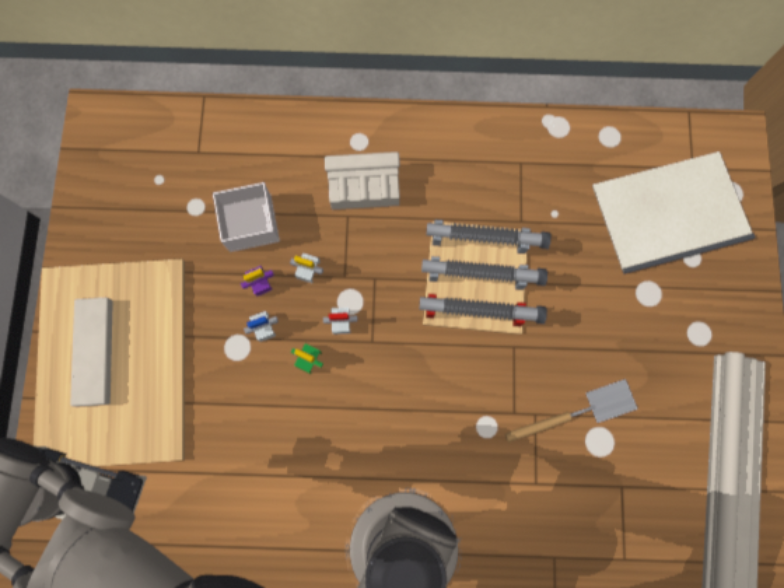

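View pics/scene.png

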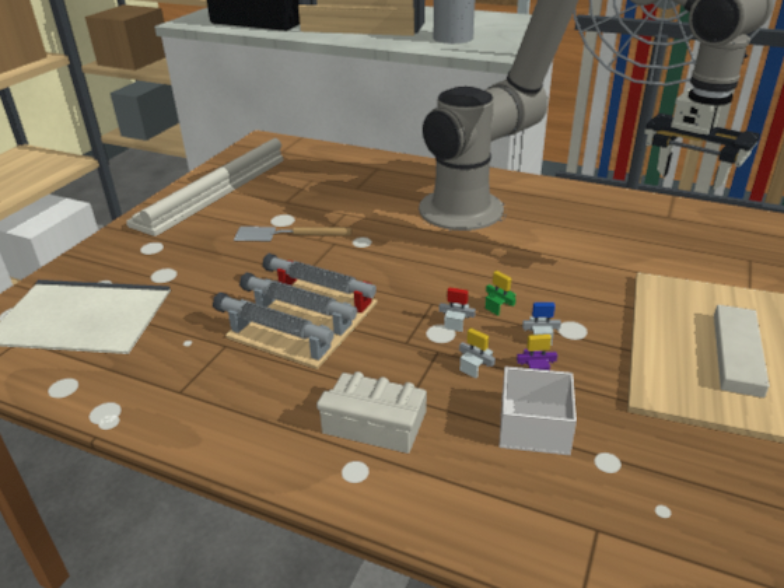

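The top view shows the leaves: red at (340,317), real yellow with a steel saddle at (305,263) and blue at (261,323). The decoys are purple at (258,278) and green at (307,357). The red-saddle spindle runs from (425,303) to (545,314). Next I'll measure them.

```bash
cat > m.py <<'E'
from h import *
def analyse(img,P,tag):
    hsv=cv2.cvtColor(img,cv2.COLOR_RGB2HSV).astype(int); H,S,V=hsv[...,0],hsv[...,1],hsv[...,2]
    x,y,z=P[...,0],P[...,1],P[...,2]
    R=(S>140)&(V>60)&(z>0.03)&(z<0.12)&(x>0.25)&(x<0.75)&(y<0.45)&(y>-0.3)
    for n,m in dict(red=((H<6)|(H>174)),yel=(abs(H-25)<8),blue=(abs(H-112)<12)).items():
        k,l,st,ce=cv2.connectedComponentsWithStats((m&R).astype(np.uint8))
        for i in range(1,k):
            if st[i,4]<12: continue
            q=P[l==i]; zt=np.percentile(q[:,2],90); t=q[q[:,2]>zt-0.008]
            r=cv2.minAreaRect((t[:,:2]*1000).astype(np.float32))
            e=np.linalg.eigh(np.cov(t[:,:2].T))[1][:,1]
            print(tag,n,ce[i].round(),st[i,4],"ztop",zt.round(4),"rect",np.round(r[0],1),np.round(r[1],1),"mean",t[:,:2].mean(0).round(4),"axisang",round(np.degrees(np.arctan2(e[1],e[0]))%180,1))
E
python3 - <<'E'
from m import *
for n in("top","scene"):
    f=np.load(n+".npz"); analyse(f["img"],f["P"],n)
f=np.load("top.npz");P=f["P"]; x,y,z=P[...,0],P[...,1],P[...,2]
# spindles crests
m=(z>0.06)&(z<0.09)&(y<0.05)&(y>-0.3)&(x>.4)&(x<.75)
k,l,st,ce=cv2.connectedComponentsWithStats(m.astype(np.uint8))
for i in range(1,k):
    if st[i,4]<30: continue
    q=P[l==i]; q=q[q[:,2]>0.067]
    r=cv2.fitLine((q[:,:2]*1000).astype(np.float32),cv2.DIST_HUBER,0,.01,.01).ravel()
    print(ce[i].round(),st[i,4],r.round(3),q.min(0),q.max(0))
E
```

```text
top red [307. 224.] 22 ztop 0.0606 rect [465.5 -43.8] [14.3  8. ] mean [ 0.4652 -0.0437] axisang 72.7
top red [241. 226.] 56 ztop 0.0816 rect [449.6 141.6] [ 9.4 36.7] mean [0.449  0.1426] axisang 92.4
top red [370. 230.] 28 ztop 0.0594 rect [ 454.  -226.4] [16.9  7.9] mean [ 0.4535 -0.2263] axisang 81.5
top yel [217. 187.] 64 ztop 0.0802 rect [560.6 219.2] [38.7 12.2] mean [0.5604 0.2185] axisang 74.2
top yel [181. 196.] 75 ztop 0.0795 rect [528.4 320.3] [14.3 37.9] mean [0.5284 0.3208] axisang 117.6
top yel [217. 254.] 63 ztop 0.0806 rect [367.6 206.4] [38.6 11.3] mean [0.3672 0.2057] axisang 66.7
top blue [184. 230.] 61 ztop 0.0811 rect [431.8 303.8] [11.1 36.6] mean [0.4316 0.304 ] axisang 113.0
scene red [202. 197.] 65 ztop 0.057 rect [ 492.  -229.4] [24.6 11.8] mean [ 0.4937 -0.2259] axisang 74.8
scene red [327. 211.] 140 ztop 0.0792 rect [454.9 146.3] [17.6 35.6] mean [0.4547 0.147 ] axisang 95.2
scene red [256. 213.] 67 ztop 0.057 rect [505.6 -41.4] [16.8 10.4] mean [ 0.5057 -0.042 ] axisang 81.1
scene yel [358. 200.] 136 ztop 0.0789 rect [371.3 209.9] [38.8 15.3] mean [0.373
[... 508 characters left out ...]
  1.00000e+00  6.27738e+02 -2.60871e+02] [ 0.61391788 -0.28984754  0.06706406] [ 0.64007042 -0.21951937  0.0750185 ]
[310. 190.] 132 [ 2.21000e-01  9.75000e-01  5.62284e+02 -5.00950e+01] [ 0.55029995 -0.07232879  0.06701664] [ 0.57096069 -0.02581351  0.07136201]
[379. 197.] 209 [ 6.70000e-02  9.98000e-01  5.49409e+02 -2.49095e+02] [ 0.53644793 -0.27980172  0.06716116] [ 0.56052287 -0.21271728  0.07762772]
[308. 217.] 124 [ 1.54000e-01  9.88000e-01  4.82288e+02 -4.98110e+01] [ 0.47320213 -0.0678432   0.06704156] [ 0.49095817 -0.02215138  0.07334601]
[378. 223.] 214 [ 5.30000e-02  9.99000e-01  4.70301e+02 -2.46843e+02] [ 0.45756337 -0.27864045  0.06708355] [ 0.48090844 -0.20981309  0.07493959]
```

Request:
{"method": "arm_command", "body": {"xyz": [[30,-31,0],[30,-31,0],[30,-31,0],[30,-31,0],[30,-31,0],[30,-31,0],[30,-31,0],[30,-31,0],[30,-31,0],[30,-31,0],[0,0,0],[0,0,0]], "spin": [-7.3,-7.3,-7.3,-7.3,-7.3,-7.3,-7.3,-7.3,-7.3,-7.3,0,0]}}

```text
time: 1.3
tool_pos: [0.4265, 0.1989, 0.4042]
tool_rot: [-3.14, 0.0, 1.623]
contact_force: [-0.2, 0.3, 0.3]
opening: 0.0918
grip_force: 0.0
```

Run:
```python
from m import *
c=cam("wrist"); P=cloud(c); np.savez("w1.npz",img=c["img"],P=P); cv2.imwrite("pics/w1.png",c["img"][...,::-1]); o=observe(); print(o["time"],o["tool_pos"],o["tool_rot"],o["contact_force"]); print(c["world_from_camera"]); analyse(c["img"],P,"w")
```

```text
1.35 [0.4258866  0.19966595 0.40434365] [-3.14031609e+00 -9.22062303e-05  1.62515544e+00] [-0.10424817 -0.29619288  0.06366501]
[[ 9.98658094e-01 -4.97652708e-02 -1.43328077e-02  4.21849541e-01]
 [ 5.17862715e-02  9.57263734e-01  2.84542308e-01  2.77178989e-01]
 [-4.40048000e-04 -2.84902722e-01  9.58556334e-01  3.83801954e-01]
 [ 0.00000000e+00  0.00000000e+00  0.00000000e+00  1.00000000e+00]]
w red [300. 247.] 485 ztop 0.0802 rect [449.3 148.3] [11.9 39.3] mean [0.4492 0.1491] axisang 95.7
w yel [406.  58.] 1148 ztop 0.0803 rect [528.8 325.8] [12.1 39.8] mean [0.5277 0.3258] axisang 117.0
w yel [423. 176.] 967 ztop 0.0801 rect [560.7 224.6] [39.7 12.5] mean [0.5595 0.2254] axisang 73.4
w yel [218. 179.] 630 ztop 0.0801 rect [367.6 212.1] [39.6 12.1] mean [0.3683 0.213 ] axisang 65.8
w blue [293.  70.] 605 ztop 0.0805 rect [431.8 310.6] [10.6 38.2] mean [0.4316 0.3107] axisang 112.6
```

View pics/w1.png

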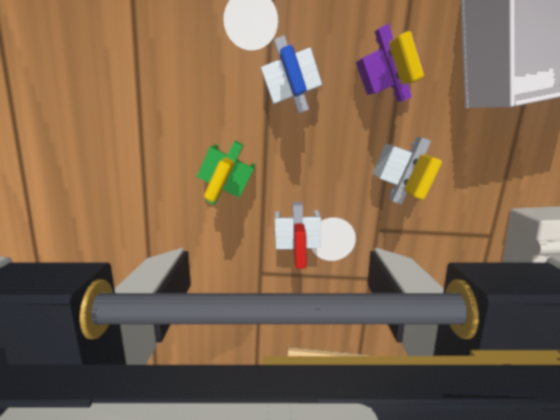

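The wrist view shows red at (300,245), yellow at (425,175) and blue at (292,70), and the positions agree to a few mm. Before choosing which leaf to try first, I'll look at the red-bay thread up close.

Request:
{"method": "arm_command", "body": {"xyz": [[5,-40,-6],[5,-40,-6],[5,-40,-6],[5,-40,-6],[5,-40,-6],[5,-40,-6],[5,-40,-6],[5,-40,-6],[5,-40,-6],[4,-35,-6],[0,0,0],[0,0,0],[0,0,0]], "spin": [0,0,0,0,0,0,0,0,0,0,0,0,0]}}

```text
time: 2.65
tool_pos: [0.4752, -0.1936, 0.3449]
tool_rot: [-3.141, -0.001, 1.627]
contact_force: [-0.5, 0.6, 0.8]
opening: 0.0919
grip_force: 0.0
```

Run:
```python
from m import *
c=cam("wrist"); P=cloud(c); np.savez("w2.npz",img=c["img"],P=P); cv2.imwrite("pics/w2.png",c["img"][...,::-1]); o=observe(); print(o["time"],o["tool_pos"],o["tool_rot"]); print(c["world_from_camera"],c["fx"],c["cx"],c["cy"])
f=np.load("w1.npz");
```

```text
2.7 [ 0.47526597 -0.19363705  0.34501156] [ 3.14147334e+00 -2.76137016e-04  1.62720322e+00]
[[ 9.98459567e-01 -5.29757185e-02 -1.64944500e-02  4.70344378e-01]
 [ 5.54790625e-02  9.57266509e-01  2.83836053e-01 -1.15403647e-01]
 [ 7.53165702e-04 -2.84313919e-01  9.58730947e-01  3.24486625e-01]
 [ 0.00000000e+00  0.00000000e+00  0.00000000e+00  1.00000000e+00]] 337.6111479923825 278.6969751719301 211.33593789164212
```

View pics/w2.png

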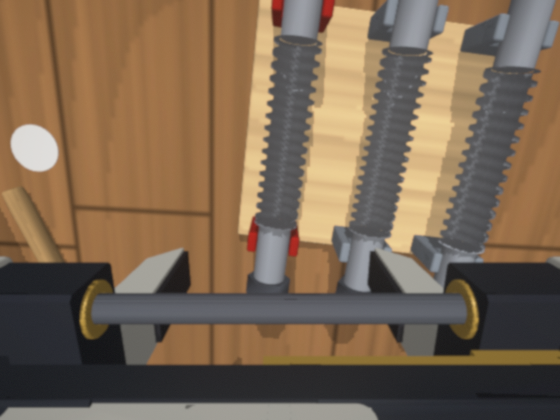

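The red-saddle spindle is clear from (300,40) to (276,222). I'll estimate its axis, pitch and phase from depth and brightness.

```bash
cat > thr.py <<'E'
from h import *
f=np.load("w2.npz"); P=f["P"]; g=cv2.cvtColor(f["img"],cv2.COLOR_RGB2GRAY).astype(float)
x,y,z=[P[...,i] for i in range(3)]
sat=cv2.cvtColor(f["img"],cv2.COLOR_RGB2HSV)[...,1]
def bay(x0):
    m=(abs(x-x0-0.06*(y+.148))<0.025)&(y>-0.225)&(y<-0.07)&(z>0.056)&(z<.085)
    q=P[m]; 
    # axis from centre of the bins
    B=[]
    for yb in np.arange(-0.20,-0.09,0.006):
        s=q[abs(q[:,1]-yb)<0.004]
        if len(s)>8:
            lo,hi=np.percentile(s[:,0],[3,97]); B.append((yb,(lo+hi)/2,np.percentile(s[:,2],95)))
    B=np.array(B); k=np.polyfit(B[:,0],B[:,1],1)
    print("axis x at y=-.148:",np.polyval(k,-.148).round(4),"angle",(90-np.degrees(np.arctan(k[0]))).round(2),"ztop",np.median(B[:,2]).round(4))
    d=np.array([k[0],1])/np.hypot(k[0],1); o=np.array([np.polyval(k,-.148),-.148])
    s=(q[:,:2]-o)@d; t=(q[:,:2]-o)@np.array([d[1],-d[0]])
    for nm,val,msk in(("depth",q[:,2]+t**2/(2*.018),abs(t)<.008),("grey",g[m],abs(t)<.008),("edge",q[:,2],abs(t)<0.014)):
        ss,vv=s[msk],val[msk]; w=abs(ss)<.055; ss,vv=ss[w],vv[w]; vv=vv-np.polyval(np.polyfit(ss,vv,3),ss)
        ps=np.arange(6,13,.05); A=np.array([(vv*np.exp(-2j*np.pi*ss/p*1e3)).mean() for p in ps])
        top=np.argsort(-abs(A))[:1]; 
        print(nm,"peak pitch",ps[top],{p:(abs(A[np.argmin(abs(ps-p))]).round(5),round(float(-np.angle(A[np.argmin(abs(ps-p))])/2/np.pi*p)%p,2)) for p in(8,9,10)},"sd",vv.std().round(5))
    return o,d
for x0 in(.475,.555,.635): bay(x0)
# saddle/thread ends
r=(sat>150)&(z>.045)&(z<.066)&(y<0)&(y>-.26)&(x<.53)&(x>.43)
H=cv2.cvtColor(f["img"],cv2.COLOR_RGB2HSV)[...,0]; r&=(H<6)|(H>174)
for lo,hi in((-.26,-.15),(-.15,0)):
    q=P[r&(y>lo)&(y<hi)]; print("saddle",q.min(0).round(4),q.max(0).round(4),len(q))
E
python3 thr.py
```

```text
axis x at y=-.148: 0.4866 angle 73.35 ztop 0.066
depth peak pitch [7.4] {8: (np.float64(0.00016), 4.27), 9: (np.float64(3e-05), 0.08), 10: (np.float64(0.00021), 9.05)} sd 0.00197
grey peak pitch [8.9] {8: (np.float64(1.97608), 3.98), 9: (np.float64(3.47312), 5.28), 10: (np.float64(1.63976), 6.0)} sd 10.34298
edge peak pitch [9.1] {8: (np.float64(0.00022), 5.21), 9: (np.float64(0.00072), 0.94), 10: (np.float64(0.00056), 4.52)} sd 0.00295
axis x at y=-.148: 0.5707 angle 84.57 ztop 0.0643
depth peak pitch [8.2] {8: (np.float64(0.0005), 6.93), 9: (np.float64(0.00013), 3.77), 10: (np.float64(0.00021), 0.53)} sd 0.00304
grey peak pitch [7.95] {8: (np.float64(7.26776), 2.71), 9: (np.float64(2.42407), 7.44), 10: (np.float64(2.17436), 4.4)} sd 22.47246
edge peak pitch [8.2] {8: (np.float64(0.00054), 7.0), 9: (np.float64(0.00013), 3.88), 10: (np.float64(0.00022), 0.55)} sd 0.00301
axis x at y=-.148: 0.6508 angle 85.15 ztop 0.0644
depth peak pitch [10.35] {8: (np.float64(7e-05), 4.95), 9: (np.float64(0.00015), 4.63), 10: (np.float64(0.00043), 9.31)} sd 0.00303
grey peak pitch [9.9] {8: (np.float64(0.82239), 1.31), 9: (np.float64(1.04513), 6.02), 10: (np.float64(4.14521), 2.03)} sd 11.04318
edge peak pitch [10.35] {8: (np.float64(0.0001), 5.07), 9: (np.float64(0.00016), 4.47), 10: (np.float64(0.00046), 9.13)} sd 0.00304
saddle [ 0.4503 -0.2328  0.045 ] [ 0.4929 -0.2134  0.0604] 370
saddle [ 0.4619 -0.0509  0.045 ] [ 0.5043 -0.0392  0.0605] 375
```

```bash
cat > ax.py <<'E'
from h import *
import sys
def ray(c,u,v,zh):
    T=c["T"]; d=T[:3,:3]@np.array([(u-c["cx"])/c["fx"],-(v-c["cy"])/c["fx"],-1]); o=T[:3,3]
    return o+d*(zh-o[2])/d[2]
f=np.load("w2.npz"); img=f["img"]
c=dict(T=np.array([[ 9.98459567e-01,-5.29757185e-02,-1.64944500e-02,4.70344378e-01],[5.54790625e-02,9.57266509e-01,2.83836053e-01,-1.15403647e-01],[7.53165702e-04,-2.84313919e-01,9.58730947e-01,3.24486625e-01]]),fx=337.611,cx=278.697,cy=211.336)
S=cv2.cvtColor(img,cv2.COLOR_RGB2HSV)[...,1]
L=[];W=[]
for v in range(45,218):
    uc=int(300-(v-40)*24/182); row=S[v]<75
    a=uc
    while row[a-1]: a-=1
    b=uc
    while row[b+1]: b+=1
    L.append([*ray(c,(a+b)/2,v,.055)[:2]]);W.append((a,b))
L=np.array(L);k=np.polyfit(L[:,1],L[:,0],1);r=L[:,0]-np.polyval(k,L[:,1])
g=abs(r)<.003;k=np.polyfit(L[g,1],L[g,0],1)
print("angle",90-np.degrees(np.arctan(k[0])),"x@-.132",np.polyval(k,-.132),r.std(),W[::25])
for v in(38,40,222,226): print(v,ray(c,300-(v-40)*24/182,v,.073))
E
python3 ax.py
python3 - <<'E'
import cv2;i=cv2.imread('pics/w2.png')[20:250,220:345];cv2.imwrite('pics/c.png',cv2.resize(i,None,fx=2.6,fy=2.6,interpolation=2))
import sys;sys.path.insert(0,'.')
E
```

```text
angle 86.83835906322945 x@-.132 0.4776847731577753 0.0005354392218566803 [(278, 320), (275, 312), (273, 309), (271, 305), (268, 302), (265, 303), (258, 300)]
38 [ 0.48242809 -0.06732464  0.073     ]
40 [ 0.48234025 -0.06855412  0.073     ]
222 [ 0.47304302 -0.19868457  0.073     ]
226 [ 0.47280488 -0.20201777  0.073     ]
```

View pics/c.png

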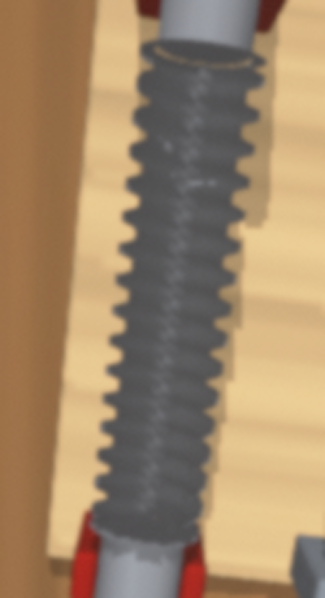

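The crop shows crests along both silhouette edges, roughly 14 in the thread. I'll get the pitch and phase from the silhouette width, and the leaf angles from the first wrist picture.

```bash
cat >> ax.py <<'E'
d=np.array([k[0],1]);d/=np.linalg.norm(d);o=np.array([np.polyval(k,-.133),-.133])
for side in(0,1):
    u=np.array([w[side] for w in W],float);vv=np.arange(45,218)
    E=np.array([ray(c,a,v,.055)[:2] for a,v in zip(u,vv)]);s=(E-o)@d*1e3;t=(E-o)@np.array([d[1],-d[0]])*1e3*(2*side-1)
    t-=np.polyval(np.polyfit(s,t,2),s)
    ps=np.arange(7,11.5,.05);A=np.array([(t*np.exp(-2j*np.pi*s/p)).mean() for p in ps]);i=np.argmax(abs(A))
    print(side,"pitch",ps[i],abs(A[i]),[(p,abs(A[np.argmin(abs(ps-p))]).round(2)) for p in(8,9,10)],"crest s mod 9:",(-np.angle((t*np.exp(-2j*np.pi*s/9)).mean())/2/np.pi*9)%9)
print("o",o,"d",d)
f=np.load("w1.npz");P=f["P"];hsv=cv2.cvtColor(f["img"],cv2.COLOR_RGB2HSV);z=P[...,2]
for n,(u,v) in dict(red=(300,247),yel=(423,176),blue=(293,70)).items():
    h=int(hsv[v,u,0]);m=(abs(hsv[...,0].astype(int)-h)<6)&(hsv[...,1]>120)&(z>.076)&(np.hypot(*(P[...,:2]-P[v,u,:2]).transpose(2,0,1))<.04)
    q=(P[m][:,:2]*1e3).astype(np.float32);r=cv2.minAreaRect(q);b=cv2.boxPoints(r);e=b[1]-b[0];e2=b[2]-b[1];e=e if np.hypot(*e)>np.hypot(*e2) else e2
    print(n,np.round(r[0],1),np.round(r[1],1),np.degrees(np.arctan2(e[1],e[0]))%180)
E
python3 ax.py
```

```text
angle 86.83835906322945 x@-.132 0.4776847731577753 0.0005354392218566803 [(278, 320), (275, 312), (273, 309), (271, 305), (268, 302), (265, 303), (258, 300)]
38 [ 0.48242809 -0.06732464  0.073     ]
40 [ 0.48234025 -0.06855412  0.073     ]
222 [ 0.47304302 -0.19868457  0.073     ]
226 [ 0.47280488 -0.20201777  0.073     ]
0 pitch 8.999999999999993 1.1903562989073049 [(8, np.float64(0.12)), (9, np.float64(1.19)), (10, np.float64(0.25))] crest s mod 9: 4.327142421782616
1 pitch 9.049999999999994 0.9761213400349036 [(8, np.float64(0.13)), (9, np.float64(0.97)), (10, np.float64(0.15))] crest s mod 9: 8.232079952117461
o [ 0.47762954 -0.133     ] d [0.05515304 0.99847791]
red [449.3 148.1] [11.9 39. ] 94.195946
yel [560.7 224.5] [39.5 12.5] 74.38918
blue [432.3 303.2] [21.6 51.7] 90.905655
```

All three measurements give 9 mm for the red bay (the grey bays read 8 and 10), so the yellow leaf goes first, with the drop as confirmation.

Request:
{"method": "arm_command", "body": {"xyz": [[8,38,-4],[8,38,-4],[8,38,-4],[8,38,-4],[8,38,-4],[8,38,-4],[8,38,-4],[8,38,-4],[8,38,-4],[8,38,-4],[5,38,-4],[0,0,0],[0,0,0],[0,0,0]], "spin": [-2,-2,-2,-2,-2,-2,-2,-2,-2,-1,0,0,0,0], "jaw": -0.2, "squeeze": 25}}

```text
time: 4.1
tool_pos: [0.5597, 0.2224, 0.301]
tool_rot: [3.141, 0.0, 1.294]
contact_force: [0.4, -0.2, -0.7]
opening: 0.0363
grip_force: 0.0
```

Run:
```python
from m import *
c=cam("wrist"); P=cloud(c); cv2.imwrite("pics/w3.png",c["img"][...,::-1]); o=observe(); print(o["time"],o["tool_pos"],o["tool_rot"],o["contact_force"],o["opening"]); analyse(c["img"],P,"w")
```

```text
4.15 [0.55987778 0.22198452 0.30112683] [3.14131053e+00 2.18233344e-04 1.29279664e+00] [-0.70303088 -0.1925248  -0.51927791] 0.03644727190041598
w yel [181.  85.] 1808 ztop 0.0801 rect [529.7 326.5] [12.1 40.2] mean [0.5301 0.3264] axisang 118.2
w yel [281. 230.] 1135 ztop 0.0802 rect [561.3 225.1] [39.3 11.7] mean [0.5614 0.2259] axisang 73.3
w yel [ 37. 287.] 311 ztop 0.0677 rect [376.8 228.5] [ 4.7 12.2] mean [0.377  0.2289] axisang 142.7
w yel [ 37. 330.] 178 ztop 0.0731 rect [368. 199.] [17.1  2.4] mean [0.368  0.1989] axisang 64.3
w blue [ 46. 156.] 2604 ztop 0.0798 rect [433.1 310.8] [12.2 39.2] mean [0.4346 0.3113] axisang 113.1
```

View pics/w3.png

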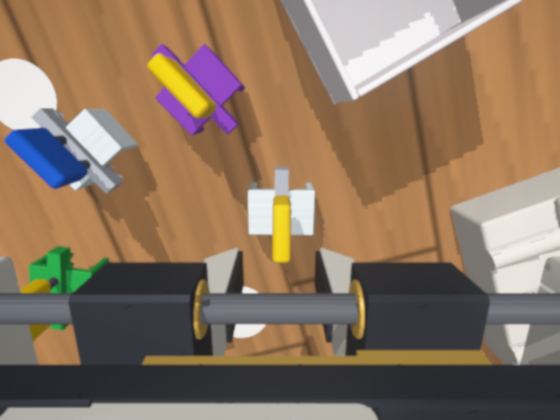

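The steel-saddled yellow leaf is centred between the fingers at (281,215). I'll descend and grasp it.

Request:
{"method": "arm_command", "body": {"xyz": [[1,3,-16],[0,0,-18],[0,0,-18],[0,0,-14],[0,0,-8],[0,0,0],[0,0,0]], "spin": [0,0,0,0,0,0,0]}}

```text
time: 4.85
tool_pos: [0.5615, 0.2254, 0.2273]
tool_rot: [3.141, -0.0, 1.293]
contact_force: [0.0, 0.3, 1.0]
opening: 0.0367
grip_force: 0.0
```

Request:
{"method": "arm_command", "body": {"xyz": [[0,0,0],[0,0,0],[0,0,0],[0,0,0],[0,0,0],[0,0,0]], "spin": [0,0,0,0,0,0], "jaw": -1, "squeeze": 25}}

```text
time: 5.45
tool_pos: [0.5613, 0.2257, 0.227]
tool_rot: [3.141, -0.0, 1.293]
contact_force: [0.1, 0.7, 1.0]
opening: 0.0119
grip_force: 25.0
```

Request:
{"method": "arm_command", "body": {"xyz": [[0,0,20],[0,0,35],[0,0,45],[-8,-36,0],[-8,-36,0],[-8,-36,0],[-8,-36,0],[-8,-36,0],[-8,-36,0],[-8,-36,0],[-8,-36,0],[-10,-36,0],[-10,-35,0],[0,0,0],[0,0,0],[0,0,0]], "spin": [0,0,0,1.3,1.3,1.3,1.3,1.3,1.3,1.3,1.3,1.3,1,0,0,0]}}

```text
time: 7.05
tool_pos: [0.4773, -0.1326, 0.3265]
tool_rot: [-3.141, -0.001, 1.515]
contact_force: [0.1, 0.6, -2.0]
opening: 0.0117
grip_force: 25.0
```

Run:
```python
from m import *
c=cam("wrist"); P=cloud(c); cv2.imwrite("pics/w4.png",c["img"][...,::-1]); o=observe(); print(o["time"],o["tool_pos"],o["tool_rot"],o["contact_force"],o["opening"],o["grip_force"]); analyse(c["img"],P,"w")
c=cam("scene"); cv2.imwrite("pics/s4.png",cv2.resize(c["img"][130:300,130:350][...,::-1],None,fx=3,fy=3))
```

```text
7.1 [ 0.47737182 -0.1323641   0.32659923] [-3.14132721e+00 -4.50552178e-04  1.51588478e+00] [ 0.11501078 -0.6702316  -1.83712936] 0.012024642398064254 24.999814331531525
w red [256.  90.] 257 ztop 0.0594 rect [465.8 -39.4] [17.1  6.3] mean [ 0.4659 -0.0393] axisang 86.8
w red [306.  90.] 270 ztop 0.0594 rect [500.8 -41.4] [17.   7.1] mean [ 0.5006 -0.0414] axisang 84.5
```

View pics/w4.png

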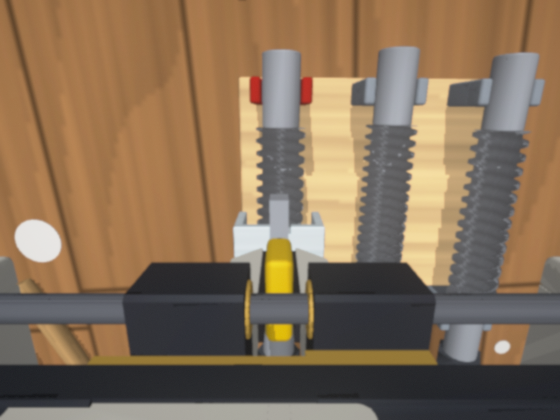

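Request:
{"method": "arm_command", "body": {"xyz": [[0,0,-10],[0,0,-12],[0,0,-10],[0,0,-6],[0,0,-3],[0,0,0],[0,0,0]], "spin": [0,0,0,0,0,0,0]}}

```text
time: 7.85
tool_pos: [0.4773, -0.1334, 0.286]
tool_rot: [3.141, 0.0, 1.515]
contact_force: [-0.7, -0.6, -1.6]
opening: 0.0118
grip_force: 25.0
```

Request:
{"method": "arm_command", "body": {"xyz": [[0,0,-2],[0,0,-2],[0,0,-2],[0,0,-2],[0,0,0],[0,0,0],[0,0,0]], "spin": [0,0,0,0,0,0,0]}}

```text
time: 8.55
tool_pos: [0.4772, -0.1334, 0.2781]
tool_rot: [3.141, 0.0, 1.515]
contact_force: [-1.3, 0.6, 4.5]
opening: 0.0116
grip_force: 25.0
```

Request:
{"method": "arm_command", "body": {"xyz": [[0,0,-2],[0,0,-1],[0,0,0],[0,0,0]], "spin": [0,0,0,0]}}

```text
time: 8.95
tool_pos: [0.4773, -0.1334, 0.2751]
tool_rot: [3.141, 0.0, 1.515]
contact_force: [-0.9, 0.1, 7.5]
opening: 0.0118
grip_force: 25.0
```

Request:
{"method": "arm_command", "body": {"xyz": [[0,0.5,0],[0,0.5,0],[0,0,0],[0,0,0]], "spin": [0,0,0,0]}}

```text
time: 9.35
tool_pos: [0.4773, -0.1329, 0.2752]
tool_rot: [3.141, 0.002, 1.515]
contact_force: [-1.8, -2.0, 6.3]
opening: 0.0121
grip_force: 25.0
```

Request:
{"method": "arm_command", "body": {"xyz": [[0,0.5,0],[0,0.5,0],[0,0,0],[0,0,0]], "spin": [0,0,0,0]}}

```text
time: 9.75
tool_pos: [0.4774, -0.1322, 0.2753]
tool_rot: [3.14, 0.002, 1.515]
contact_force: [-2.4, -3.7, 7.3]
opening: 0.0116
grip_force: 25.0
```

Request:
{"method": "arm_command", "body": {"xyz": [[0,0.5,0],[0,0.5,0],[0,0,0],[0,0,0]], "spin": [0,0,0,0]}}

```text
time: 10.15
tool_pos: [0.4775, -0.1306, 0.2749]
tool_rot: [3.14, 0.001, 1.515]
contact_force: [0.6, -1.8, 4.2]
opening: 0.0116
grip_force: 25.0
```

Fz fell by about 3.1 N at constant height, which is a 4 mm drop and so full mesh. I'll press a little more, then test that it's locked along y.

Request:
{"method": "arm_command", "body": {"xyz": [[0,0,-2],[0,0,-1.5],[0,0,0],[0,0,0],[0,0,0]], "spin": [0,0,0,0,0]}}

```text
time: 10.65
tool_pos: [0.4776, -0.1306, 0.2716]
tool_rot: [3.14, 0.001, 1.515]
contact_force: [1.0, -1.2, 6.4]
opening: 0.0119
grip_force: 25.0
```

Request:
{"method": "arm_command", "body": {"xyz": [[0,0.5,0],[0,0.5,0],[0,0,0],[0,0,0]], "spin": [0,0,0,0]}}

```text
time: 11.05
tool_pos: [0.4775, -0.13, 0.2716]
tool_rot: [3.14, 0.002, 1.515]
contact_force: [0.6, -4.1, 5.9]
opening: 0.0118
grip_force: 25.0
```

Request:
{"method": "arm_command", "body": {"xyz": [[0,-0.5,0],[0,-0.5,0],[0,0,0],[0,0,0]], "spin": [0,0,0,0]}}

```text
time: 11.45
tool_pos: [0.4775, -0.1304, 0.2715]
tool_rot: [3.14, 0.0, 1.515]
contact_force: [1.3, 0.6, 5.5]
opening: 0.0118
grip_force: 25.0
```

Run:
```python
from m import *
c=cam("scene"); P=cloud(c); i=c["img"]; cv2.imwrite("pics/s5.png",cv2.resize(i[150:290,160:320][...,::-1],None,fx=4,fy=4,interpolation=2)); o=observe(); print(o["time"],o["tool_pos"],o["contact_force"])
analyse(i,P,"s")
```

```text
11.5 [ 0.47749964 -0.13034367  0.27148088] [ 0.94647907 -0.06927705  7.19058941]
s red [202. 197.] 63 ztop 0.0571 rect [ 492.2 -229.6] [27.6  8.7] mean [ 0.494  -0.2258] axisang 68.9
s red [327. 211.] 140 ztop 0.0796 rect [454.2 146.3] [17. 36.] mean [0.4549 0.1469] axisang 97.1
s red [256. 213.] 69 ztop 0.0572 rect [505.3 -42. ] [17.5 10.1] mean [ 0.506  -0.0419] axisang 87.1
s yel [234. 184.] 25 ztop 0.1166 rect [ 482.8 -116.4] [6.4 8.6] mean [ 0.4835 -0.1163] axisang 119.3
s yel [358. 200.] 133 ztop 0.0792 rect [371.8 210.4] [38.2 15.1] mean [0.3738 0.2118] axisang 66.9
s yel [385. 244.] 172 ztop 0.0798 rect [533.8 323.3] [14.5 34.9] mean [0.5345 0.3247] axisang 117.5
s blue [388. 221.] 146 ztop 0.0804 rect [437.6 307.8] [13.7 34.7] mean [0.4379 0.3085] axisang 111.2
```

View pics/s5.png

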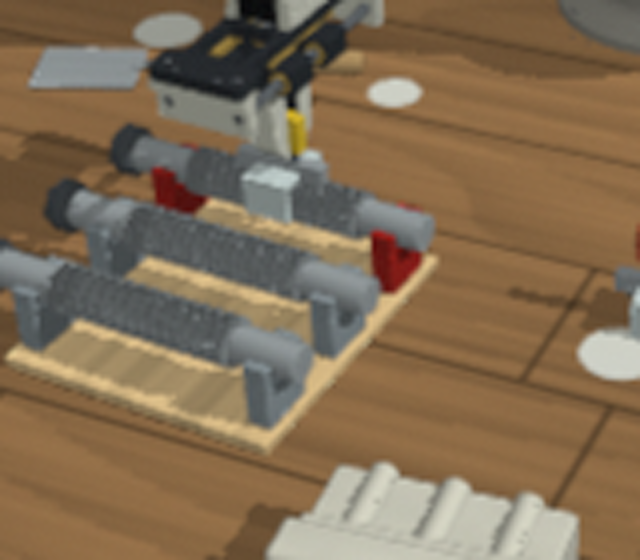

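The picture shows the leaf astride the red-bay spindle near the middle. The spring balance puts its origin about 18 mm above the axis. Next I unload the spring, release and back off upward.

Request:
{"method": "arm_command", "body": {"xyz": [[0,0,2],[0,0,1],[0,0,0],[0,0,0]], "spin": [0,0,0,0]}}

```text
time: 11.9
tool_pos: [0.4774, -0.1304, 0.2742]
tool_rot: [3.141, 0.0, 1.515]
contact_force: [2.9, 0.8, 3.9]
opening: 0.0119
grip_force: 25.0
```

Request:
{"method": "arm_command", "body": {"xyz": [[0,0,0],[0,0,0],[0,0,0],[0,0,0],[0,0,0]], "spin": [0,0,0,0,0], "jaw": -0.3}}

```text
time: 12.4
tool_pos: [0.4771, -0.1303, 0.274]
tool_rot: [-3.141, -0.0, 1.515]
contact_force: [0.9, 0.2, 0.3]
opening: 0.0319
grip_force: 0.0
```

Request:
{"method": "arm_command", "body": {"xyz": [[0,0,10],[0,0,20],[0,0,30],[0,0,40],[0,-35,0],[0,-35,0],[0,0,0],[0,0,0],[0,0,0]], "spin": [0,0,0,0,0,0,0,0,0]}}

```text
time: 13.3
tool_pos: [0.4771, -0.1997, 0.3744]
tool_rot: [-3.141, -0.001, 1.515]
contact_force: [-1.3, 0.0, 0.4]
opening: 0.032
grip_force: 0.0
```

Run:
```python
from m import *
c=cam("wrist"); P=cloud(c); i=c["img"]; cv2.imwrite("pics/w6.png",i[...,::-1]); o=observe(); print(o["time"],o["tool_pos"],o["contact_force"])
analyse(i,P,"w")
c=cam("scene");analyse(c["img"],cloud(c),"s")
```

```text
13.35 [ 0.47712487 -0.19952703  0.37433488] [-0.41026032  0.48573075 -0.42973795]
w red [253.  10.] 182 ztop 0.0592 rect [465.4 -43.3] [10.7  6.4] mean [ 0.4655 -0.0436] axisang 87.5
w red [298.  10.] 196 ztop 0.0591 rect [500.7 -45.4] [10.6  7. ] mean [ 0.5004 -0.0456] axisang 86.0
w red [256. 223.] 177 ztop 0.0592 rect [ 453.8 -222. ] [16.8  6.6] mean [ 0.4539 -0.2214] axisang 85.6
w red [294. 224.] 175 ztop 0.0594 rect [ 488.9 -224.4] [17.   6.6] mean [ 0.4891 -0.2238] axisang 86.6
s red [202. 197.] 65 ztop 0.0577 rect [ 493.1 -228.4] [26.6  9.1] mean [ 0.4938 -0.2253] axisang 73.8
s red [327. 211.] 139 ztop 0.0791 rect [453.4 146.4] [16.  37.9] mean [0.4548 0.1472] axisang 93.9
s red [257. 213.] 69 ztop 0.0568 rect [506.8 -41.3] [11.8 17.4] mean [ 0.5057 -0.0419] axisang 80.7
s yel [229. 182.] 74 ztop 0.1181 rect [ 483.8 -131.3] [40.   8.5] mean [ 0.4845 -0.1302] axisang 90.2
s yel [358. 200.] 136 ztop 0.0794 rect [372.4 210.5] [40.2 14.5] mean [0.3737 0.2123] axisang 69.2
s yel [385. 244.] 173 ztop 0.0794 rect [533.2 323.1] [17.1 37.6] mean [0.5341 0.3246] axisang 117.1
s blue [388. 221.] 148 ztop 0.0796 rect [436.7 307.5] [16. 38.] mean [0.4372 0.3088] axisang 113.9
```

View pics/w6.png

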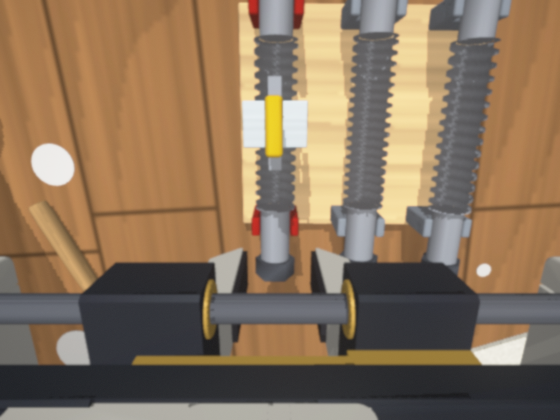

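The leaf sits square at (274,125) and is released. One depth check of its height before handing in.

Run:
```python
from h import *
c=cam("wrist");P=cloud(c);Z=P[...,2]
print("grip top",np.median(Z[102:150,271:277]),[np.median(Z[r:r+6,271:277]).round(4) for r in(100,122,146)],"saddle L,R",np.median(Z[105:142,248:260]),np.median(Z[105:142,288:302]),"plate",np.median(Z[82:90,271:277]),np.median(Z[162:167,271:277]))
print(P[125,274])
```

```text
grip top 0.12869736340596954 [np.float64(0.1287), np.float64(0.1287), np.float64(0.1288)] saddle L,R 0.07950794552888452 0.07965492454950987 plate 0.08660925758866989 0.08646099419445
[ 0.47750924 -0.12969954  0.12784448]
```

Grip top at 129 mm, saddle at 80 mm and plate at 87 mm all match full mesh (18 mm above the axis), and the leaf is level. Handing in.

```bash
python3 -c "
from cell import *
print(hand_in())"
```

```text
the job is handed in; nothing more can be done
None
```

The yellow leaf (9 mm pitch) fits the red-saddle spindle: it is meshed, level and let go. Red and blue were ruled out from the camera-measured pitch, not tried on the thread, and still stand on the bench. The job is handed in, but `hand_in()` returned no verdict.

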